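# Put the data logger's battery pack on charge

### The job

The data logger's battery is flat. Press down on the ribbed pad of its battery cover, just hard enough to unlatch it (never load the logger or its cover with more than 18 N), and keep pressing while you draw the cover fully open; then lift the pack out and seat it fully home in the charger with its gold contacts against the charger's contacts, without dropping it. Let go, leave the cover open and the logger where it lies, and do not disturb the solder reel, the flux bottle or the loupe.

Things in the scene. Friction and masses are not known exactly. Their poses are not given: they have to be found in the camera images.
- logger: Portable data logger lying face down on the bench, 206 x 130 x 49 mm, light grey, dark rubber end caps; loose, 1 kg. Origin at the centre of its underside, z up, x along its length from the near end to the far end with the pale type plate. The sliding battery cover runs sunk in its back between side rails (tops 47 mm up, 86 mm clear between them), a far deck (47 mm up) and the near end cap.
- bay (a point): Centre of the floor of the battery bay under the cover: 29 mm ahead (+x) of the logger's origin, 16 mm up; axes as the logger's. About this point the bay is 54 mm (x) by 40 mm (y), and over its middle 34 mm a finger scoop on each side, as deep as the bay, widens it to y = +/-46 mm. The pack lies in it with 2 mm play all round. The fully open cover uncovers all of the bay.
- cover (a joint): Travel (m) of the dark grey battery cover, an 82 x 94 x 3 mm plate: 0 shut, 0.070 fully open, toward the logger's -x as its moulded arrow shows. Two ears at its far corners lock it in notches of the rails until its far end is pressed down, and kept down for the first 10 mm. It drags with about 3 N, stays where left and has no knob or free edge: only friction under a pressing fingertip moves it.
- thumb_pad (a point): Point on the cover's surface under the middle of its ribbed black rubber thumb pad (42 mm across, 22 mm long), near its far end; moves with it, axes as the logger's. Shut: 44 mm ahead (+x) of the logger's origin, 44.4 mm up. The worn rubber stands 0.5 to 4 mm proud of it. Pressed, it gives from 5 N on, unlatches at 8 to 9 N, 1.3 mm down, then meets a firm stop; off the pad it takes more force.
- pack: Battery pack, black block 50 x 36 x 20 mm, about 0.09 kg, pale label and an orange band across its top near the contact end. Origin at the centre of its underside, x along the 50 mm toward the contact end. It starts in the bay, contact end toward the logger's far end, its top 36 mm above the logger's underside.
- pack_contacts (a point): Middle of the pack's end with the three gold contacts, 25 mm along +x from the pack's origin, 8 mm up.
- charger: Blue-grey bench charger screwed to the bench, 98 x 66 mm, 23 mm high at the pocket's rim, with a 33 mm high housing (33 to 52 mm along its +x) behind the pocket's contact end, with an orange mark and a green lamp on top. Origin on the bench under the centre of the pocket; x points to the contact end.
- pocket (a point): Centre of the floor of the charger's pocket, 12 mm above the bench, axes as the charger's. The pocket is 53.5 mm (x) by 39.5 mm (y), straight for 7 mm above its floor, then sloping out 3 mm to the rim at 11 mm; its two long sides are open over the middle 31 mm, down to the floor, for fingers. Three gold contacts are on its +x wall.
- solder_reel: Reel of solder wire with grey flanges standing on the bench, 66 mm across, 56 mm high; origin at the centre of its underside. Bystander.
- flux_bottle: Small brown dispenser bottle with a black spout, 39 mm across, 104 mm high; origin at the centre of its underside. Bystander.
- loupe: Black eye loupe standing on the bench, 44 mm across, 36 mm high; origin at the centre of its underside. Bystander.
Not all that is in view belongs to the job. Of the things that look like the logger, the larger one is meant.

How it is judged:
By the outcome, as a careful person would: the job done as asked, in the order asked, and still so for the second after the job is handed in, with the robot touching nothing.
It also fails if it takes over 61 s, if anything falls off the work surface, if the arm or the gripper's body presses on something with over 40 N, if the wrist force passes 120 N, or if a joint passes its speed limit or range.

### The arm

A 7-joint arm with a two-finger parallel gripper is mounted at the origin on a cart in front of the work surface, level with it; the furniture and walls round the work are solid. World frame = base frame: x ahead of the robot, y to its left, z up, the work surface at z = 0. Lengths are in m, angles in degrees, forces in N, time in s.
With the tool pointing down it reaches from about 0.425 to 0.875 m from the base axis. Payload 4.7 kg.
Tool frame: the origin (TCP) lies on the mounting face of the last link; the fingertips stand 182 mm ahead of it and the grasp point (between the pads) lies 164 mm ahead of it; z points along the fingers, y is the line along which they close (so a half turn about z gives the same grasp; the last joint's range is limited). The gripper opens to 87 mm and grips with 3 to 60 N. Pads are 19 mm wide; open, the fingers measure 117 mm over their backs; the gripper's body (75 mm by 190 mm) begins 51 mm behind the grasp point.
Start: joints at [-70.869, 18.392, -4.016, 83.108, 1.295, 78.541, -3.26], TCP at [0.204, 0.617, 0.405] pointing down, gripper open.
Joint ranges: [-163.93, 163.93], [-17.29, 119.83], [-79.2, 71.16], [3.27, 140.29], [-89.18, 269.18], [5.43, 117.66], [-154.24, 154.24]. Speed limits (degrees/s): [147.25, 147.25, 180, 180, 180, 180, 180].

### API

Orientations are given as [roll, pitch, yaw] about the fixed x, y, z axes, in that order (R = Rz(yaw) Ry(pitch) Rx(roll)).
In Python, from cell import env gives the robot as it stands.
- The arm moves only by the tool servo_tool, never from a script. Its argument "plan" is a list of rows, each an object with "xyz": the shift along the tool's x, y, z in cm, a list of three; "twist": the turn, a rotation vector about the tool's x, y, z in degrees, a list of three; "jaw": the closure, from 0 (fully open) to 1 (shut). In form: [{"xyz": [x, y, z], "twist": [wx, wy, wz], "jaw": jaw}, ...]. A call has 1 to 10 rows; each row is the pose to reach, as a shift and turn from the pose commanded when the call began, along the tool's axes at that moment; what a row does not reach only later rows make up. A row lasts 1/12 s, in which the tool goes at most 41.7 mm and 7.16 degrees, less where a joint would pass 70% of its speed; a pose out of reach is approached as far as the arm can. A call with a gripper value outside its range is refused whole. The fingers move at their own pace and stop on an object; "newtons" is the grip in N (left out, the last holds). Time passes only in rows, so rows that repeat a pose let the fingers close. It gives the time, the measured TCP pose, the force, the opening and the grip force at its end, in the units of the state.
- env.get_obs(): the state, without advancing time (a new reading comes with each control period).
- env.read_camera(name): name is "scene" or "top"; returns a dict with "img" (420x560x3 uint8, red, green, blue), "camera_matrix" (3x3 intrinsics, pixels), "R" (3x3) and "t" (3): a world point X has camera coordinates R X + t. Camera axes: x right, y down, z forward; pixel columns grow to the right and rows downward; lengths in m; the calibration is good to about 2 mm. A picture is of the moment at which its call begins. There is no depth.
- env.sign_off(): hands the job in; it is judged then, once.
The state is a dict: "time_s": time; "qpos": joint angles; "joint_velocities": joint speeds; "effort": joint torques, N m; "tool_pos": TCP position; "tool_rot": TCP orientation; "force": force on the tool from outside, world axes, zero at the start; "wrist_torque": the same for the moment, N m; "grip_width": finger opening in m; "grasp_force": force on a finger pad.
Only numpy, scipy, OpenCV 4.12 (cv2) and the standard library are available. Lean on these libraries where they do the work, as an engineer would, in place of code of your own. Each camera call takes 0.05 s, during which the arm holds its last target. There are 200 camera calls.

## Working session

There is one attempt and no reset: what is moved stays moved. The work goes in short steps, Python scripts to look and compute and a tool call to move; the robot and the scene stay as the last step left them, time stands still between calls to the robot, and variables do not carry over. Pictures are saved under pics/ and viewed, at most 10 in all, crops included, and the job is handed in when it is done.

Besides the shell and the picture viewer there is one more tool, called after "Request:" by a JSON object that holds its "fn" and its "kwargs", one argument or row to a line. servo_tool: Moves the arm, as the interface text tells. Its arguments: {"type":"object","properties":{"plan":{"type":"array","items":{"type":"object","properties":{"xyz":{"type":"array","items":{"type":"number"}},"twist":{"type":"array","items":{"type":"number"}},"jaw":{"type":"number"}}}},"newtons":{"type":"number"}},"required":["plan"]}

```bash
mkdir -p pics; ls; python3 - <<'E'
from cell import env
import cv2,numpy as np
o=env.get_obs();print({k:np.round(v,3) for k,v in o.items()})
for n in("scene","top"):
    c=env.read_camera(n);cv2.imwrite(f"pics/{n}0.png",c["img"][:,:,::-1]);print(n,c["camera_matrix"].tolist(),np.round(c["R"],4).tolist(),c["t"])
E
```

```text
pics
{'time_s': np.float64(0.0), 'qpos': array([-70.87 ,  18.438,  -4.015,  83.174,   1.294,  78.539,  -3.258]), 'joint_velocities': array([ 0.033, -0.155,  0.03 , -0.026, -0.011,  0.047, -0.018]), 'effort': array([ 1.0000e-03, -4.9127e+01, -4.0400e-01, -3.1253e+01, -6.4000e-02,
        4.3000e-02,  0.0000e+00]), 'tool_pos': array([0.204, 0.617, 0.404]), 'tool_rot': array([-1.79893e+02,  5.00000e-03,  1.61681e+02]), 'force': array([-0.637, -0.307,  0.195]), 'wrist_torque': array([0.007, 0.05 , 0.032]), 'grasp_force': np.float64(0.0), 'grip_width': np.float64(0.087)}
scene [[473.5514849690758, 0.0, 288.2578709810546], [0.0, 473.5514849690758, 211.92487424526513], [0.0, 0.0, 1.0]] [[0.8063, -0.5915, 0.0082], [-0.4401, -0.609, -0.6598], [0.3952, 0.5284, -0.7514]] [-0.46291944  0.35025523  0.90763713]
top [[509.83431133901837, 0.0, 288.90841900912943], [0.0, 509.83431133901837, 219.68649078175633], [0.0, 0.0, 1.0]] [[0.0278, -0.9996, 0.0042], [-0.9984, -0.028, -0.0482], [0.0483, -0.0028, -0.9988]] [0.02910809 0.60439962 1.24156913]
```

View pics/scene0.png

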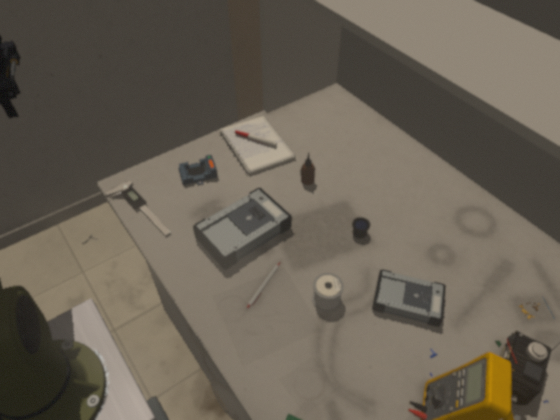

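View pics/top0.png

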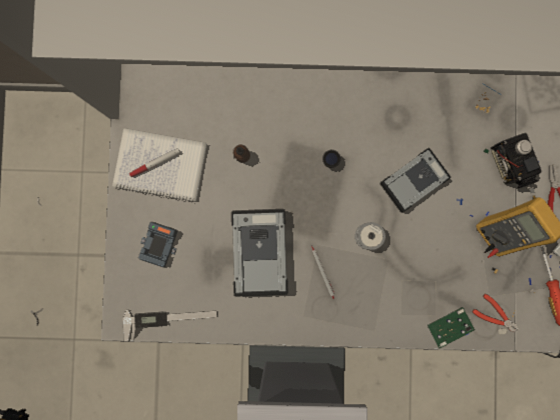

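The pictures show two logger-like things: the large one at top (262,253) / scene (243,228), and a smaller one at top (416,180) / scene (410,297). The larger one is meant. The charger is at top (160,244) / scene (198,170), the reel at top (372,237), the flux bottle at (241,154) and the loupe at (333,160).

```bash
cat > h.py <<'E'
import numpy as np,cv2
from cell import env
def cam(n): return env.read_camera(n)
def ray(c,uv):
    K,R,t=c["camera_matrix"],np.array(c["R"]),np.array(c["t"]); d=R.T@np.linalg.inv(K)@[*uv,1]; return -R.T@t,d
def onz(c,uv,z):
    o,d=ray(c,uv); return o+d*(z-o[2])/d[2]
def proj(c,X):
    p=c["camera_matrix"]@(np.array(c["R"])@X+c["t"]); return p[:2]/p[2]
def tri(a,ua,b,ub):
    (o,d),(p,e)=ray(a,ua),ray(b,ub); s=np.linalg.lstsq(np.c_[d,-e],p-o,rcond=None)[0]
    return (o+d*s[0]+p+e*s[1])/2, np.linalg.norm(o+d*s[0]-p-e*s[1])
E
python3 - <<'E'
from h import *
t=cam("top");s=cam("scene")
def cr(c,x,y,w,h,k): return cv2.resize(c["img"][y:y+h,x:x+w,::-1],None,fx=k,fy=k,interpolation=cv2.INTER_CUBIC)
a=np.hstack([cr(t,225,203,70,100,4),cr(s,188,184,110,100,4)]) ; b=np.hstack([cr(t,132,214,56,60,4),cr(s,170,145,60,60,4),cr(t,378,145,56,48,4) if 0 else cr(t,376,142,64,60,4)])
W=max(a.shape[1],b.shape[1]);f=lambda m:cv2.copyMakeBorder(m,0,0,0,W-m.shape[1],0)
m=np.vstack([f(a),f(b)]);m=cv2.convertScaleAbs(m,alpha=1.6);cv2.imwrite("pics/crop1.png",m[:600] if m.shape[0]<=600 else cv2.resize(m,None,fx=600/m.shape[0],fy=600/m.shape[0]));print(m.shape)
E
```

```text
(640, 720, 3)
```

View pics/crop1.png

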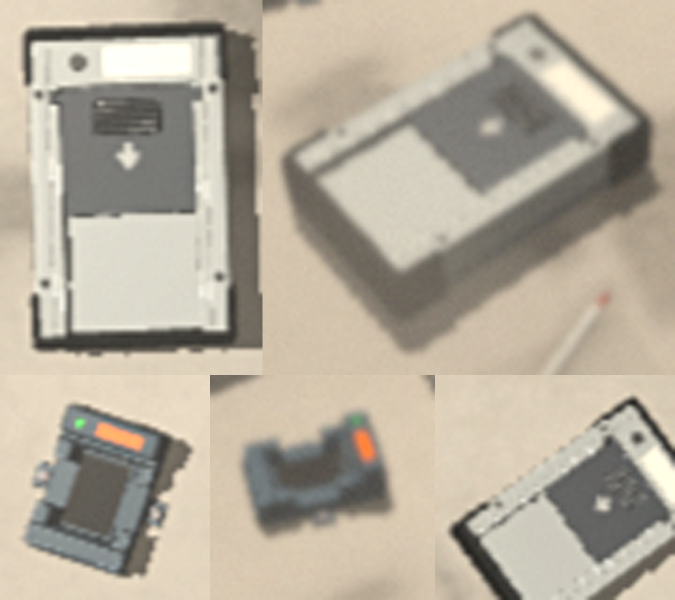

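The crop confirms the larger logger: cover shut, arrow pointing toward the robot (-x), pad at top (259,234), type plate at the far end. The charger's orange mark is at its far end (top (163,230)), so its +x points away from the robot with a slight turn. The smaller look-alike is left alone.

```bash
python3 - <<'E'
from h import *
t=cam("top");s=cam("scene")
T=lambda x,y:(225+x/3.75,203+y/3.75); S=lambda x,y:(188+(x-262.5)/3.75,184+y/3.75)
print("cover corners fl fr nr nl")
for a,b in zip([(62,87),(193,86),(197,211),(67,215)],[(497,57),(587,135),(482,192),(412,125)]):
    X,e=tri(t,T(*a),s,S(*b));print(np.round(X,4),round(e,4),np.round(onz(t,T(*a),.044),4))
def big(m,box):
    z=np.zeros_like(m);x,y,w,h=box;z[y:y+h,x:x+w]=m[y:y+h,x:x+w]
    c=max(cv2.findContours(z,cv2.RETR_EXTERNAL,cv2.CHAIN_APPROX_NONE)[0],key=cv2.contourArea);return c
def info(c,m,box,z,n):
    k=big(m,box);P=np.array([onz(c,p[0],z)[:2] for p in k])*1000
    r=cv2.minAreaRect(P.astype(np.float32));print(n,np.round(r[0],1),np.round(r[1],1),round(r[2],2),cv2.contourArea(k));return r
I=t["img"].astype(int);g=I.sum(2)//3;J=s["img"].astype(int)
print("px logger cover/pad/rail",I[247,250],I[234,259],I[240,235],"charger",I[265,155],"pocket",I[246,158],"bench",I[260,200])
for th in(85,95,105,):
    info(t,((g<th)*255).astype(np.uint8),(238,222,42,42),.044,f"cover{th}")
for th in(45,55,65): info(t,((g<th)*255).astype(np.uint8),(244,225,28,18),.045,f"pad{th}")
# logger rails light region
info(t,((g>110)*255).astype(np.uint8),(229,206,60,90),.047,"logger light")
bl=((I[...,2]-I[...,0]>5)*255).astype(np.uint8);info(t,bl,(130,212,60,62),.023,"charger top")
orr=lambda Q:((Q[...,0]-Q[...,2]>90)*255).astype(np.uint8)
gr=lambda Q:((Q[...,1]-Q[...,0]>50)*255).astype(np.uint8)
for f,n in((orr,"orange"),(gr,"green")):
    m1=cv2.moments(big(f(I),(130,212,60,62)));m2=cv2.moments(big(f(J),(170,145,60,60)))
    p,q=[(m["m10"]/max(m["m00"],1e-6),m["m01"]/max(m["m00"],1e-6)) for m in(m1,m2)];print(n,p,q,tri(t,p,s,q))
br=((I[...,0]>=I[...,2])&(g<110))*255;info(t,br.astype(np.uint8),(145,230,26,30),.012,"pocket floor")
C=lambda x,y:(132+x/3.75,214+(y-375)/3.75)
for a,z in (((75,405),.033),((172,437),.033),((127,575),.023),((25,540),.023)): print("ch corner",np.round(onz(t,C(*a),z),4))
E
```

```text
cover corners fl fr nr nl
[0.5797 0.1615 0.0438] 0.008 [0.5831 0.1594 0.044 ]
[0.5868 0.0752 0.0402] 0.0014 [0.5861 0.0755 0.044 ]
[0.5055 0.0711 0.0453] 0.0017 [0.5062 0.0707 0.044 ]
[0.5018 0.154  0.0338] 0.0018 [0.5014 0.1536 0.044 ]
px logger cover/pad/rail [78 77 76] [51 50 47] [144 142 132] charger [133 124 112] pocket [61 59 55] bench [131 123 109]
cover85 [545.6 114.6] [88.4 95.7] 8.28 1156.5
cover95 [545.6 114.7] [88.4 96.5] 8.28 1186.5
cover105 [544.7 115.4] [88.9 96.6] 7.06 1208.5
pad45 [561.2  97.5] [0. 0.] 0.0 0.0
pad55 [568.5 117.6] [40.9 18.2] 88.23 36.5
pad65 [566.7 116.9] [21.6 43.2] 1.6 115.5
logger light [526.7 120.5] [212.5 133.6] 1.92 2651.0
charger top [568.3 351.3] [43.3 19.2] 73.21 113.5
orange (163.5, 230.0) (210.7450980392157, 163.19607843137254) (array([0.56850481, 0.34990643, 0.0304877 ]), np.float64(0.0011497340740936328))Traceback (most recent call last):
  File "<stdin>", line 24, in <module>
  File "<stdin>", line 9, in big
ValueError: max() iterable argument is empty
```

```bash
cat > m.py <<'E'
from h import *
def rows(c,lo,hi,x0,x1,dirn,axis,z):
    """subpixel strongest edge of sign dirn along axis in window; line fit in world mm at height z"""
    g=cv2.GaussianBlur(c["img"].astype(np.float32).mean(2),(0,0),.7)
    if axis=='r': g=g.T
    P=[]
    for k in range(lo,hi):
        d=np.diff(g[k,x0:x1])*dirn; i=int(np.argmax(d)); 
        if 0<i<len(d)-1:
            a,b,e=d[i-1:i+2]; i=i+.5*(a-e)/(a-2*b+e)
        u=x0+i+.5; P.append(onz(c,(u,k) if axis!='r' else (k,u),z)[:2]*1000)
    P=np.array(P,np.float32); vx,vy,px,py=cv2.fitLine(P,cv2.DIST_HUBER,0,.01,.01).ravel()
    r=abs((P-[px,py])@[-vy,vx]).mean()
    return np.degrees(np.arctan2(vy,vx)),px,py,r
E
python3 - <<'E'
from m import *
t=cam("top");s=cam("scene");I=t["img"].astype(int);g=I.sum(2)/3
print("cover L",rows(t,228,256,237,248,-1,'c',.044));print("cover R",rows(t,228,256,272,282,1,'c',.044))
print("cover far",rows(t,246,272,221,229,-1,'r',.044));print("cover near",rows(t,246,274,255,264,1,'r',.044))
print("logger L",rows(t,215,285,228,238,1,'c',.047));print("logger R",rows(t,215,285,281,292,-1,'c',.047))
m=((I[...,0]-I[...,2]<9)).astype(np.uint8)[214:276,134:186]
print("charger mask area",m.sum())
k=max(cv2.findContours(m*255,cv2.RETR_EXTERNAL,cv2.CHAIN_APPROX_NONE,offset=(134,214))[0],key=cv2.contourArea)
P=np.array([onz(t,p[0],.023)[:2] for p in k],np.float32)*1000;print(cv2.minAreaRect(P),cv2.contourArea(k))
br=((I[...,0]-I[...,2]>2)&(g<90)).astype(np.uint8)[230:262,146:172]
k=max(cv2.findContours(br*255,cv2.RETR_EXTERNAL,cv2.CHAIN_APPROX_NONE,offset=(146,230))[0],key=cv2.contourArea)
P=np.array([onz(t,p[0],.012)[:2] for p in k],np.float32)*1000;print("floor",cv2.minAreaRect(P),cv2.contourArea(k))
og=((I[...,0]-I[...,2]>60)).astype(np.uint8)[214:276,134:186]
k=max(cv2.findContours(og*255,cv2.RETR_EXTERNAL,cv2.CHAIN_APPROX_NONE,offset=(134,214))[0],key=cv2.contourArea)
P=np.array([onz(t,p[0],.033)[:2] for p in k],np.float32)*1000;print("orange",cv2.minAreaRect(P))
gm=(I[...,1]-I[...,0]>25)[214:276,134:186];y,x=np.nonzero(gm);print("green",x.mean()+134,y.mean()+214,onz(t,(x.mean()+134,y.mean()+214),.033))
a=cv2.resize(t["img"][212:276,132:188,::-1],None,fx=9,fy=9,interpolation=cv2.INTER_CUBIC)
cv2.imwrite("pics/ch.png",cv2.convertScaleAbs(a,alpha=1.8))
for n,c,xy in(("t",t,(163.5,230)),):print(onz(c,xy,.033))
E
```

```text
cover L (np.float32(6.012018), np.float32(542.9455), np.float32(160.45291), np.float32(0.78050214))
cover R (np.float32(2.6725817), np.float32(546.855), np.float32(74.221985), np.float32(0.6451587))
cover far (np.float32(-87.99347), np.float32(588.3679), np.float32(116.39111), np.float32(0.37566203))
cover near (np.float32(-85.84073), np.float32(503.3476), np.float32(114.26892), np.float32(0.4712971))
logger L (np.float32(3.1387982), np.float32(499.37537), np.float32(175.39195), np.float32(0.99791217))
logger R (np.float32(3.6647701), np.float32(544.94867), np.float32(55.581417), np.float32(0.78308773))
charger mask area 1083
((533.6910400390625, 362.57598876953125), (87.44144439697266, 95.18307495117188), 73.25489807128906) 1089.5
floor ((532.1349487304688, 371.437744140625), (38.24718475341797, 46.736759185791016), 73.76400756835938) 229.0
orange ((569.1746826171875, 349.66259765625), (29.825925827026367, 7.627100944519043), 71.10132598876953)
green 153.0 226.28571428571428 [0.57723472 0.37476733 0.033     ]
[0.56894866 0.349003   0.033     ]
```

View pics/ch.png

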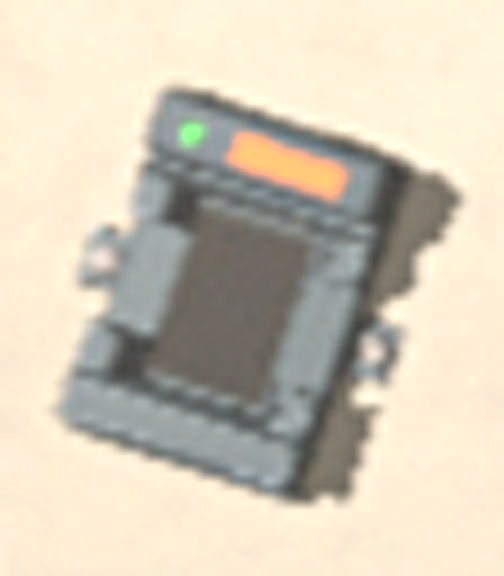

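```bash
cat >> h.py <<'E'
from scipy.spatial.transform import Rotation as Ro
def go(x,y,z,yaw):
    o=env.get_obs();R0=Ro.from_euler('xyz',o["tool_rot"],degrees=True);Rt=Ro.from_euler('xyz',[180,0,yaw],degrees=True)
    d=R0.inv().apply(np.array([x,y,z])-o["tool_pos"])*100; print("xyz cm",np.round(d,2),"twist",np.round((R0.inv()*Rt).as_rotvec(degrees=True),2),"F",np.round(o["force"],1),"t",o["time_s"],"pos",np.round(o["tool_pos"],4),"rot",np.round(o["tool_rot"],2))
E
python3 - <<'E'
from m import *
t=cam("top")
go(.5675,.118,.300,183.2)
q=lambda x,y,z:np.round(onz(t,(132+x/9-.5,212+y/9-.5),z)*1000,1)
print("floor",[q(*p,.012) for p in((198,205),(312,240),(268,400),(150,372))],"screwmid",q(237.5,304,.004))
print("far housing",q(165,90,.033),q(390,165,.033),"near",q(65,410,.023),q(295,495,.023))
E
```

```text
xyz cm [-50.16 -35.96  10.48] twist [-1.000e-02  0.000e+00 -2.152e+01] F [0.6 0.4 0.2] t 0.45 pos [0.2044 0.617  0.4047] rot [-179.99    0.    161.68]
floor [array([558.2, 378.3,  12. ]), array([549.5, 346.7,  12. ]), array([505.5, 357. ,  12. ]), array([512.2, 389.5,  12. ])] screwmid [531.4 368.4   4. ]
far housing [588.6 382.9  33. ] [570.1 321.6  33. ] near [501.6 409.1  23. ] [480.4 346.   23. ]
```

Request:
{"fn": "servo_tool", "kwargs": {
  "plan": [
    {"xyz":[-5,-3.6,0.5],"twist":[0,0,-3],"jaw":1},
    {"xyz":[-50,-36,4],"twist":[0,0,-21.5],"jaw":1},
    {"xyz":[-50,-36,4],"twist":[0,0,-21.5],"jaw":1},
    {"xyz":[-50,-36,4],"twist":[0,0,-21.5],"jaw":1},
    {"xyz":[-50,-36,4],"twist":[0,0,-21.5],"jaw":1},
    {"xyz":[-50,-36,4],"twist":[0,0,-21.5],"jaw":1},
    {"xyz":[-50,-36,4],"twist":[0,0,-21.5],"jaw":1},
    {"xyz":[-50,-36,4],"twist":[0,0,-21.5],"jaw":1},
    {"xyz":[-50,-36,4],"twist":[0,0,-21.5],"jaw":1},
    {"xyz":[-50,-36,4],"twist":[0,0,-21.5],"jaw":1}
  ]
}}

```text
time_s: 1.28
tool_pos: [0.4484, 0.2794, 0.378]
tool_rot: [180.0, 0.0, -176.8]
force: [1.4, 0.7, -0.2]
grip_width: 0.0283
grasp_force: 0.0
```

```bash
python3 -c "
from h import *
go(.5675,.118,.26,183.2);print(env.get_obs()['qpos'],env.get_obs()['grip_width'])"
```

```text
xyz cm [-10.98 -16.78  11.79] twist [ 0.05  0.05 -0.02] F [ 1.4  0.7 -0.2] t 1.2833 pos [0.4484 0.2794 0.378 ] rot [ 1.7995e+02  5.0000e-02 -1.7682e+02]
[-43.6737122    4.34272539   9.34426263 102.90580091  -0.75411116
  72.74352664  59.05084736] 0.028269487484510008
```

Request:
{"fn": "servo_tool", "kwargs": {
  "plan": [
    {"xyz":[-10,-15,9],"twist":[0,0,0],"jaw":1},
    {"xyz":[-10,-15,9],"twist":[0,0,0],"jaw":1},
    {"xyz":[-10,-15,9],"twist":[0,0,0],"jaw":1},
    {"xyz":[-10,-15,9],"twist":[0,0,0],"jaw":1},
    {"xyz":[-10,-15,9],"twist":[0,0,0],"jaw":1},
    {"xyz":[-10,-15,9],"twist":[0,0,0],"jaw":1},
    {"xyz":[-10,-15,9],"twist":[0,0,0],"jaw":1},
    {"xyz":[-10,-15,9],"twist":[0,0,0],"jaw":1}
  ]
}}

```text
time_s: 1.95
tool_pos: [0.5557, 0.1377, 0.2877]
tool_rot: [180.0, -0.0, -176.8]
force: [0.3, -0.5, 0.5]
grip_width: 0.0004
grasp_force: 0.0
```

```bash
python3 -c "
from h import *
c=cam('top');s=cam('scene')
a=[cv2.resize(i['img'][y:y+h,x:x+w,::-1],None,fx=4,fy=4,interpolation=cv2.INTER_CUBIC) for i,x,y,w,h in((c,215,190,90,130),(s,190,100,110,130))]
cv2.imwrite('pics/p4.png',np.hstack(a))
go(.5675,.118,.235,183.2)"
```

```text
xyz cm [-1.08 -2.15  5.33] twist [0.07 0.05 0.13] F [0.8 0.2 0.1] t 2.05 pos [0.5555 0.1388 0.2883] rot [ 1.7993e+02  5.0000e-02 -1.7667e+02]
```

View pics/p4.png

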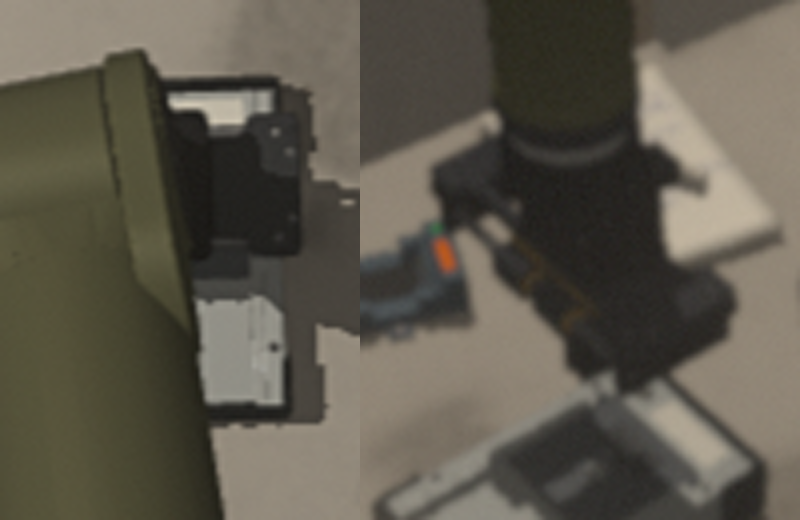

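The scene crop shows the closed fingers hanging above the logger's left rail, with nothing else near. In the top view the wrist hides the pad. The next move is across to the pad and down to just above it.

Request:
{"fn": "servo_tool", "kwargs": {
  "plan": [
    {"xyz":[-1.1,-2.15,2],"twist":[0,0,0],"jaw":1},
    {"xyz":[-1.1,-2.15,4],"twist":[0,0,0],"jaw":1},
    {"xyz":[-1.1,-2.15,5],"twist":[0,0,0],"jaw":1},
    {"xyz":[-1.1,-2.15,5.2],"twist":[0,0,0],"jaw":1},
    {"xyz":[-1.1,-2.15,5.2],"twist":[0,0,0],"jaw":1},
    {"xyz":[-1.1,-2.15,5.2],"twist":[0,0,0],"jaw":1},
    {"xyz":[-1.1,-2.15,5.2],"twist":[0,0,0],"jaw":1}
  ]
}}

```text
time_s: 2.63
tool_pos: [0.5683, 0.1172, 0.237]
tool_rot: [179.9, 0.1, -176.7]
force: [-0.6, -1.0, 1.0]
grip_width: 0.0001
grasp_force: 0.0
```

```bash
python3 -c "
from h import *
s=cam('scene')
cv2.imwrite('pics/p5.png',cv2.resize(s['img'][130:280,180:310,::-1],None,fx=4,fy=4,interpolation=cv2.INTER_CUBIC))
go(.5675,.118,.230,183.2)"
```

```text
xyz cm [0.08 0.11 0.69] twist [0.05 0.12 0.04] F [ 1.2  0.4 -0.8] t 2.6833 pos [0.5683 0.117  0.2369] rot [ 1.7995e+02  1.2000e-01 -1.7676e+02]
```

View pics/p5.png

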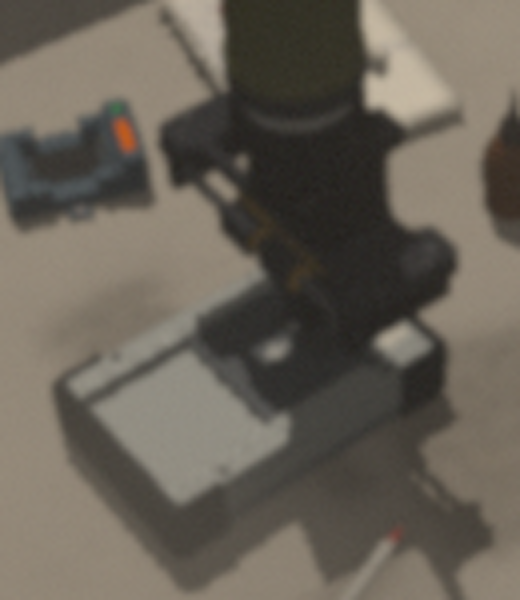

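The scene crop shows the fingertips just above the pad, at the far end of the cover. I'll creep down by force from here.

Request:
{"fn": "servo_tool", "kwargs": {
  "plan": [
    {"xyz":[0,0.1,0.3],"twist":[0,0,0],"jaw":1},
    {"xyz":[0,0.1,0.6],"twist":[0,0,0],"jaw":1},
    {"xyz":[0,0.1,0.6],"twist":[0,0,0],"jaw":1},
    {"xyz":[0,0.1,0.6],"twist":[0,0,0],"jaw":1}
  ]
}}

```text
time_s: 3.02
tool_pos: [0.5678, 0.1172, 0.2294]
tool_rot: [-180.0, -0.0, -176.8]
force: [0.0, -0.1, -0.4]
grip_width: 0.0005
grasp_force: 0.0
```

Request:
{"fn": "servo_tool", "kwargs": {
  "plan": [
    {"xyz":[0,0,0.05],"twist":[0,0,0],"jaw":1},
    {"xyz":[0,0,0.1],"twist":[0,0,0],"jaw":1},
    {"xyz":[0,0,0.1],"twist":[0,0,0],"jaw":1}
  ]
}}

```text
time_s: 3.27
tool_pos: [0.568, 0.1172, 0.2288]
tool_rot: [180.0, 0.0, -176.8]
force: [-1.2, -0.5, 1.4]
grip_width: 0.0002
grasp_force: 0.4
```

Request:
{"fn": "servo_tool", "kwargs": {
  "plan": [
    {"xyz":[0,0,0.03],"twist":[0,0,0],"jaw":1},
    {"xyz":[0,0,0.06],"twist":[0,0,0],"jaw":1},
    {"xyz":[0,0,0.06],"twist":[0,0,0],"jaw":1}
  ]
}}

```text
time_s: 3.52
tool_pos: [0.568, 0.1171, 0.2285]
tool_rot: [180.0, 0.0, -176.8]
force: [-1.9, 0.1, 4.6]
grip_width: 0.0007
grasp_force: 2.4
```

```bash
python3 -c "
from h import *
go(.568,.118,.227,183.2)"
```

```text
xyz cm [-0.    0.09  0.15] twist [ 0.01  0.01 -0.03] F [-1.9  0.1  4.6] t 3.5167 pos [0.568  0.1171 0.2285] rot [ 1.7999e+02  1.0000e-02 -1.7683e+02]
```

Request:
{"fn": "servo_tool", "kwargs": {
  "plan": [
    {"xyz":[0,0,0.04],"twist":[0,0,0],"jaw":1},
    {"xyz":[0,0,0.04],"twist":[0,0,0],"jaw":1},
    {"xyz":[0,0,0.04],"twist":[0,0,0],"jaw":1}
  ]
}}

```text
time_s: 3.77
tool_pos: [0.5681, 0.1171, 0.2282]
tool_rot: [180.0, 0.0, -176.8]
force: [-2.4, -0.6, 5.9]
grip_width: 0.0005
grasp_force: 2.9
```

Request:
{"fn": "servo_tool", "kwargs": {
  "plan": [
    {"xyz":[0,0,0.04],"twist":[0,0,0],"jaw":1},
    {"xyz":[0,0,0.04],"twist":[0,0,0],"jaw":1},
    {"xyz":[0,0,0.04],"twist":[0,0,0],"jaw":1}
  ]
}}

```text
time_s: 4.02
tool_pos: [0.5681, 0.1172, 0.228]
tool_rot: [180.0, 0.0, -176.8]
force: [-1.4, -0.5, 6.3]
grip_width: 0.0003
grasp_force: 3.4
```

Request:
{"fn": "servo_tool", "kwargs": {
  "plan": [
    {"xyz":[0,0,0.05],"twist":[0,0,0],"jaw":1},
    {"xyz":[0,0,0.08],"twist":[0,0,0],"jaw":1},
    {"xyz":[0,0,0.08],"twist":[0,0,0],"jaw":1}
  ]
}}

```text
time_s: 4.27
tool_pos: [0.5681, 0.1171, 0.2274]
tool_rot: [180.0, 0.0, -176.8]
force: [-2.7, -0.5, 9.2]
grip_width: 0.0004
grasp_force: 4.3
```

Request:
{"fn": "servo_tool", "kwargs": {
  "plan": [
    {"xyz":[0,0,0.03],"twist":[0,0,0],"jaw":1},
    {"xyz":[0,0,0.05],"twist":[0,0,0],"jaw":1},
    {"xyz":[0,0,0.05],"twist":[0,0,0],"jaw":1}
  ]
}}

```text
time_s: 4.52
tool_pos: [0.5681, 0.1172, 0.2271]
tool_rot: [180.0, 0.0, -176.8]
force: [-3.5, -0.4, 10.4]
grip_width: 0.0005
grasp_force: 4.8
```

Request:
{"fn": "servo_tool", "kwargs": {
  "plan": [
    {"xyz":[0,0,0.04],"twist":[0,0,0],"jaw":1},
    {"xyz":[0.1,0,0.04],"twist":[0,0,0],"jaw":1},
    {"xyz":[0.2,0,0.04],"twist":[0,0,0],"jaw":1},
    {"xyz":[0.3,0,0.04],"twist":[0,0,0],"jaw":1}
  ]
}}

```text
time_s: 4.85
tool_pos: [0.5668, 0.117, 0.2276]
tool_rot: [180.0, 0.4, -176.8]
force: [2.4, -0.1, 8.7]
grip_width: -0.0001
grasp_force: 4.0
```

```bash
cat > look.py <<'E'
from m import *
import sys
t=cam('top');s=cam('scene')
J=s['img']
cv2.imwrite(sys.argv[1],np.hstack([cv2.resize(c['img'][y:y+h,x:x+w,::-1],None,fx=4,fy=4,interpolation=cv2.INTER_CUBIC) for c,x,y,w,h in((t,225,200,70,110),(s,188,180,110,110))]))
E
python3 -c "
from h import *
go(.568,.118,.227,183.2)"
```

```text
xyz cm [-0.13  0.09  0.07] twist [ 0.05  0.37 -0.03] F [ 2.4 -0.1  8.7] t 4.85 pos [0.5668 0.117  0.2276] rot [ 179.95    0.37 -176.83]
```

Request:
{"fn": "servo_tool", "kwargs": {
  "plan": [
    {"xyz":[0,0,0.04],"twist":[0,0,0],"jaw":1},
    {"xyz":[0,0,0.08],"twist":[0,0,0],"jaw":1},
    {"xyz":[0,0,0.08],"twist":[0,0,0],"jaw":1}
  ]
}}

```text
time_s: 5.1
tool_pos: [0.5668, 0.117, 0.227]
tool_rot: [180.0, 0.4, -176.8]
force: [0.7, -0.8, 9.5]
grip_width: 0.0007
grasp_force: 4.9
```

Request:
{"fn": "servo_tool", "kwargs": {
  "plan": [
    {"xyz":[0.1,0,0.03],"twist":[0,0,0],"jaw":1},
    {"xyz":[0.2,0,0.06],"twist":[0,0,0],"jaw":1},
    {"xyz":[0.2,0,0.06],"twist":[0,0,0],"jaw":1}
  ]
}}

```text
time_s: 5.35
tool_pos: [0.5653, 0.1169, 0.2269]
tool_rot: [179.9, 0.5, -176.8]
force: [2.1, -1.6, 10.1]
grip_width: 0.0004
grasp_force: 5.2
```

Request:
{"fn": "servo_tool", "kwargs": {
  "plan": [
    {"xyz":[0,0,0.06],"twist":[0,0,0],"jaw":1},
    {"xyz":[0.1,0,0.1],"twist":[0,0,0],"jaw":1},
    {"xyz":[0.2,0,0.1],"twist":[0,0,0],"jaw":1},
    {"xyz":[0.3,0,0.1],"twist":[0,0,0],"jaw":1}
  ]
}}

```text
time_s: 5.68
tool_pos: [0.5629, 0.1167, 0.2267]
tool_rot: [179.9, 0.6, -176.9]
force: [3.5, -0.9, 12.8]
grip_width: 0.0009
grasp_force: 6.3
```

```bash
python3 look.py pics/p6.png;python3 -c "
from h import *
go(.568,.118,.227,183.2)"
```

```text
xyz cm [-0.53  0.1  -0.03] twist [ 0.07  0.55 -0.05] F [ 2.8 -0.6 12.4] t 5.7833 pos [0.5628 0.1167 0.2266] rot [ 179.93    0.55 -176.85]
```

View pics/p6.png

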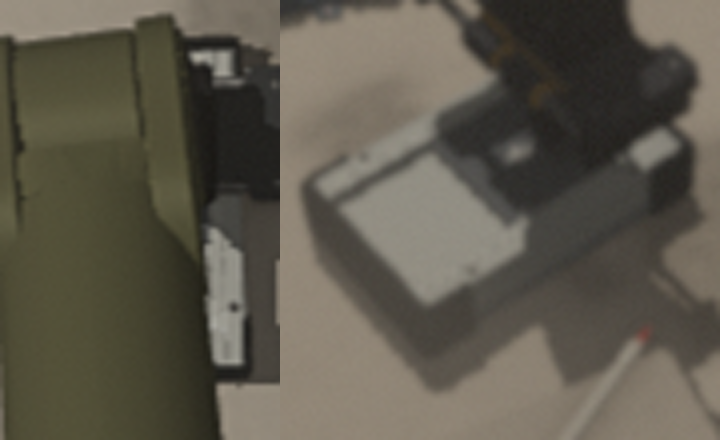

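The scene crop shows the fingers on the pad. The cover's near edge (crop (440,145)-(510,215)) has barely moved. From here I'll track that edge numerically.

```bash
cat > edge.py <<'E'
from h import *
def edge(y0=-.02):
    s=cam('scene');g=cv2.GaussianBlur(s['img'].astype(np.float32).mean(2),(0,0),.7);out=[]
    a=np.radians(3.2);ex=np.array([np.cos(a),np.sin(a),0]);ey=np.array([-np.sin(a),np.cos(a),0])
    xs=np.arange(-.095,.01,.0005)
    for y in np.arange(-.03,.035,.01):
        P=[proj(s,np.array([.5236,.1158,.044])+ex*x+ey*y) for x in xs]
        v=cv2.remap(g,np.float32([[p for p in P]])[...,0],np.float32([[p for p in P]])[...,1],1).ravel()
        d=np.diff(cv2.blur(v[:,None],(1,9)).ravel()); out.append(xs[np.argmin(d)]*1000)
    return np.round(out,1)
if __name__=="__main__": print("near edge local x mm",edge()); go(.568,.118,.227,183.2)
E
python3 edge.py
```

```text
near edge local x mm [-27.5 -27.5 -28.  -28.  -28.  -28.5 -28. ]
xyz cm [-0.53  0.1  -0.03] twist [ 0.07  0.55 -0.05] F [ 1.2 -0.4 13.3] t 5.8333 pos [0.5628 0.1167 0.2266] rot [ 179.93    0.55 -176.85]
```

```bash
python3 - <<'E'
import edge as e,cv2
c=e.cam('scene');c0=dict(c);c0['img']=cv2.imread('pics/scene0.png')[:,:,::-1]
e.cam=lambda n:c0
print(e.edge())
E
```

```text
[-24.5 -23.5 -25.  -26.  -24.  -25.5 -24.5]
```

Request:
{"fn": "servo_tool", "kwargs": {
  "plan": [
    {"xyz":[0.1,0,0],"twist":[0,0,0],"jaw":1},
    {"xyz":[0.2,0,0],"twist":[0,0,0],"jaw":1},
    {"xyz":[0.3,0,0.01],"twist":[0,0,0],"jaw":1},
    {"xyz":[0.4,0,0.01],"twist":[0,0,0],"jaw":1}
  ]
}}

```text
time_s: 6.22
tool_pos: [0.559, 0.1165, 0.2266]
tool_rot: [179.9, 0.6, -176.8]
force: [2.5, -1.3, 12.7]
grip_width: 0.0006
grasp_force: 6.4
```

```bash
python3 edge.py
```

```text
near edge local x mm [-30.5 -32.  -32.  -31.  -32.  -31.  -33. ]
xyz cm [-0.93  0.11 -0.03] twist [ 0.08  0.57 -0.05] F [ 3. -1. 13.] t 6.2667 pos [0.5588 0.1164 0.2266] rot [ 179.92    0.57 -176.85]
```

Request:
{"fn": "servo_tool", "kwargs": {
  "plan": [
    {"xyz":[0.15,0,0],"twist":[0,0,0],"jaw":1},
    {"xyz":[0.3,0,0],"twist":[0,0,0],"jaw":1},
    {"xyz":[0.45,0,0],"twist":[0,0,0],"jaw":1},
    {"xyz":[0.6,0,0],"twist":[0,0,0],"jaw":1},
    {"xyz":[0.8,0,0],"twist":[0,0,0],"jaw":1},
    {"xyz":[1.0,0,0],"twist":[0,0,0],"jaw":1}
  ]
}}

```text
time_s: 6.77
tool_pos: [0.549, 0.1158, 0.2266]
tool_rot: [179.9, 0.6, -176.9]
force: [3.0, -1.3, 13.0]
grip_width: 0.0006
grasp_force: 6.6
```

Request:
{"fn": "servo_tool", "kwargs": {
  "plan": [
    {"xyz":[0.2,0,0],"twist":[0,0,0],"jaw":1},
    {"xyz":[0.4,0,0],"twist":[0,0,0],"jaw":1},
    {"xyz":[0.6,0,0],"twist":[0,0,0],"jaw":1},
    {"xyz":[0.8,0,0],"twist":[0,0,0],"jaw":1},
    {"xyz":[1.0,0,0],"twist":[0,0,0],"jaw":1}
  ]
}}

```text
time_s: 7.18
tool_pos: [0.5391, 0.1152, 0.2266]
tool_rot: [179.9, 0.6, -176.9]
force: [3.1, -1.3, 13.7]
grip_width: -0.0
grasp_force: 6.6
```

```bash
python3 edge.py
```

```text
near edge local x mm [-51.5 -51.5 -52.  -51.  -52.5 -51.  -52.5]
xyz cm [-2.94  0.12 -0.01] twist [ 0.07  0.55 -0.05] F [ 2.1 -0.3 14.3] t 7.2333 pos [0.5387 0.1152 0.2266] rot [ 179.93    0.55 -176.85]
```

Request:
{"fn": "servo_tool", "kwargs": {
  "plan": [
    {"xyz":[0.2,0,-0.03],"twist":[0,0,0],"jaw":1},
    {"xyz":[0.4,0,-0.03],"twist":[0,0,0],"jaw":1},
    {"xyz":[0.6,0,-0.03],"twist":[0,0,0],"jaw":1},
    {"xyz":[0.8,0,-0.03],"twist":[0,0,0],"jaw":1},
    {"xyz":[1.0,0,-0.03],"twist":[0,0,0],"jaw":1},
    {"xyz":[1.2,0,-0.03],"twist":[0,0,0],"jaw":1},
    {"xyz":[1.4,0,-0.03],"twist":[0,0,0],"jaw":1},
    {"xyz":[1.6,0,-0.03],"twist":[0,0,0],"jaw":1},
    {"xyz":[1.8,0,-0.03],"twist":[0,0,0],"jaw":1},
    {"xyz":[2.0,0,-0.03],"twist":[0,0,0],"jaw":1}
  ]
}}

```text
time_s: 8.07
tool_pos: [0.519, 0.114, 0.2266]
tool_rot: [179.9, 0.6, -176.9]
force: [2.9, -1.2, 13.0]
grip_width: 0.0005
grasp_force: 6.4
```

Request:
{"fn": "servo_tool", "kwargs": {
  "plan": [
    {"xyz":[0.2,0,0],"twist":[0,0,0],"jaw":1},
    {"xyz":[0.4,0,0],"twist":[0,0,0],"jaw":1},
    {"xyz":[0.6,0,0],"twist":[0,0,0],"jaw":1},
    {"xyz":[0.8,0,0],"twist":[0,0,0],"jaw":1},
    {"xyz":[1.0,0,0],"twist":[0,0,0],"jaw":1},
    {"xyz":[1.2,0,0],"twist":[0,0,0],"jaw":1},
    {"xyz":[1.4,0,0],"twist":[0,0,0],"jaw":1},
    {"xyz":[1.6,0,0],"twist":[0,0,0],"jaw":1},
    {"xyz":[1.75,0,0],"twist":[0,0,0],"jaw":1},
    {"xyz":[1.9,0,0],"twist":[0,0,0],"jaw":1}
  ]
}}

```text
time_s: 8.9
tool_pos: [0.5001, 0.1129, 0.2266]
tool_rot: [179.9, 0.6, -176.9]
force: [2.7, -2.4, 12.8]
grip_width: 0.0002
grasp_force: 6.6
```

```bash
python3 edge.py
```

```text
near edge local x mm [-89.  -89.5 -89.  -89.5 -89.  -89.  -90. ]
xyz cm [-6.84  0.14  0.02] twist [ 0.05  0.53 -0.06] F [ 3.  -1.1 12.7] t 8.95 pos [0.4998 0.1129 0.2266] rot [ 179.95    0.53 -176.86]
```

Request:
{"fn": "servo_tool", "kwargs": {
  "plan": [
    {"xyz":[0.1,0,0],"twist":[0,0,0],"jaw":1},
    {"xyz":[0.2,0,0],"twist":[0,0,0],"jaw":1},
    {"xyz":[0.3,0,0],"twist":[0,0,0],"jaw":1},
    {"xyz":[0.4,0,0],"twist":[0,0,0],"jaw":1}
  ]
}}

```text
time_s: 9.28
tool_pos: [0.4962, 0.1126, 0.2266]
tool_rot: [179.9, 0.6, -176.9]
force: [4.2, -2.8, 13.0]
grip_width: 0.0002
grasp_force: 6.5
```

Request:
{"fn": "servo_tool", "kwargs": {
  "plan": [
    {"xyz":[0.1,0,0],"twist":[0,0,0],"jaw":1},
    {"xyz":[0.2,0,0],"twist":[0,0,0],"jaw":1},
    {"xyz":[0.3,0,0],"twist":[0,0,0],"jaw":1}
  ]
}}

```text
time_s: 9.53
tool_pos: [0.4945, 0.1126, 0.2271]
tool_rot: [179.9, 0.8, -176.9]
force: [7.3, -1.5, 11.0]
grip_width: 0.0007
grasp_force: 5.0
```

```bash
python3 edge.py
```

```text
near edge local x mm [-83.5 -83.5 -82.  -50.5 -77.  -85.  -86. ]
xyz cm [-7.38  0.13  0.12] twist [ 0.09  0.83 -0.07] F [ 6.8 -2.5  9.9] t 9.5833 pos [0.4944 0.1127 0.2271] rot [ 179.91    0.83 -176.87]
```

The x force rose to 7 N with the tip stalled, so the cover is on its end stop. I'll lift off and park aside for a clear look.

Request:
{"fn": "servo_tool", "kwargs": {
  "plan": [
    {"xyz":[-0.2,0,-0.2],"twist":[0,0,0],"jaw":1},
    {"xyz":[-0.2,0,-2],"twist":[0,0,0],"jaw":1},
    {"xyz":[0,2,-5],"twist":[0,-0.2,0],"jaw":0.6},
    {"xyz":[3,25,-7],"twist":[0,-0.2,0],"jaw":0.43},
    {"xyz":[3,25,-7],"twist":[0,-0.2,0],"jaw":0.43},
    {"xyz":[3,25,-7],"twist":[0,-0.2,0],"jaw":0.43},
    {"xyz":[3,25,-7],"twist":[0,-0.2,0],"jaw":0.43},
    {"xyz":[3,25,-7],"twist":[0,-0.2,0],"jaw":0.43},
    {"xyz":[3,25,-7],"twist":[0,-0.2,0],"jaw":0.43},
    {"xyz":[3,25,-7],"twist":[0,-0.2,0],"jaw":0.43}
  ]
}}

```text
time_s: 10.42
tool_pos: [0.4431, 0.3679, 0.2934]
tool_rot: [179.7, 0.2, -176.3]
force: [-0.3, 0.3, 0.3]
grip_width: 0.0447
grasp_force: 0.0
```

```bash
python3 - <<'E'
from h import *
t=cam('top');s=cam('scene')
f=lambda c,x,y,w,h,k:cv2.convertScaleAbs(cv2.resize(c['img'][y:y+h,x:x+w,::-1],None,fx=k,fy=k,interpolation=cv2.INTER_CUBIC),alpha=1.8)
cv2.imwrite('pics/p8.png',np.hstack([f(t,228,203,64,100,6),f(s,230,185,68,100,6)]))
np.save('t8',t['img']);np.save('s8',s['img'])
go(.5525,.1174,.3,183.2)
I=t['img'].astype(int);J=s['img'].astype(int)
def om(Q,x,y,w,h):
    m=np.zeros(Q.shape[:2],np.uint8);m[y:y+h,x:x+w]=(Q[y:y+h,x:x+w,0]-Q[y:y+h,x:x+w,2]>45)
    k=cv2.moments(m,True);return (k["m10"]/max(k["m00"],1),k["m01"]/max(k["m00"],1)),k["m00"]
a,b=om(I,238,215,45,50),om(J,225,190,70,60);print(a,b)
print(tri(t,a[0],s,b[0]),onz(t,a[0],.036))
E
```

```text
xyz cm [ -9.25 -25.03  -0.68] twist [-0.03  0.19  0.13] F [-0.  -1.7 -0.5] t 10.5167 pos [0.4456 0.3618 0.2927] rot [-179.97    0.19 -176.67]
((258.51666666666665, 233.45), 60.0) ((257.4, 214.21818181818182), 55.0)
(array([0.56678213, 0.11874687, 0.03459207]), np.float64(0.0004712268190017056)) [0.56695426 0.11854307 0.036     ]
```

View pics/p8.png

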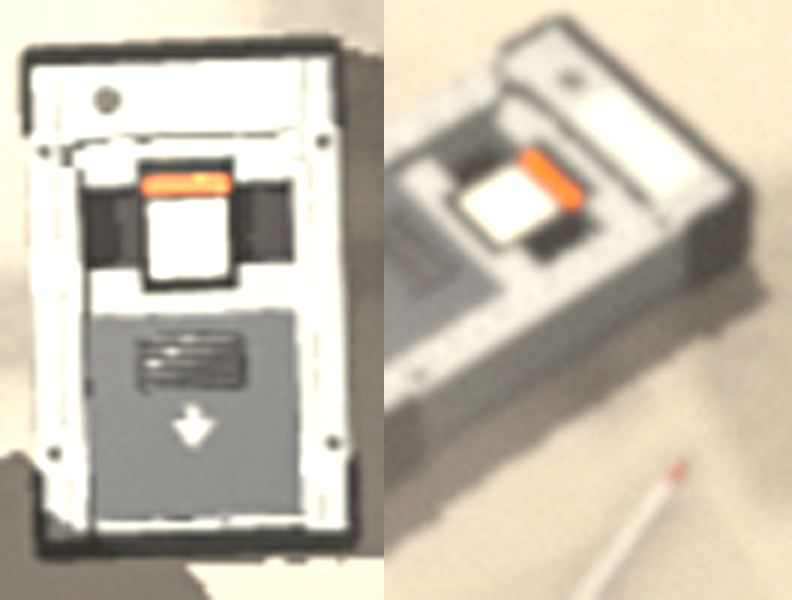

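The view shows the cover drawn back, with the pack in the bay around top px (258.7,239.8). Its orange band is at (258.5,233.5), at the far end. A light strip of about 2 px remains between the cover and the near cap, so I'll measure the travel.

```bash
python3 - <<'E'
from m import *
t=cam('top');t=dict(t);A=dict(t);A['img']=cv2.imread('pics/top0.png')[:,:,::-1];t['img']=np.load('t8.npy')
n0=rows(A,246,274,255,264,1,'r',.044);n1=rows(t,244,276,283,290,1,'r',.044)
f0=rows(A,246,272,221,229,-1,'r',.044);f1=rows(t,244,274,250,259,-1,'r',.044)
for n in(n0,n1,f0,f1):print(np.round(n,2))
def pad(c,y):
    g=c['img'].astype(int).sum(2)/3;w=g[y:y+19,246:272];m=w<62;yy,xx=np.nonzero(m);return np.round(onz(c,(xx.mean()+246,yy.mean()+y),.046)*1000,1),m.sum()
print(pad(A,225),pad(t,254))
print("logger R",rows(A,215,285,281,292,-1,'c',.047),rows(t,215,285,281,292,-1,'c',.047))
print("logger far plate",rows(A,240,275,204,216,1,'r',.047),rows(t,240,275,204,216,1,'r',.047))
p=lambda x,y,z:np.round(onz(t,(228+x/6-.5,203+y/6-.5),z)*1000,1)
print("bay corners z47?",[p(*q,.044) for q in((138,158),(235,158),(237,290),(140,292))])
print("label",[p(*q,.036) for q in((147,196),(227,194),(228,277),(150,281))],"band",[p(*q,.036) for q in((140,184),(234,182))])
print("scoop",[p(*q,.042) for q in((85,188),(90,270),(292,182),(295,265))])
E
```

```text
[-8.5410e+01  5.0347e+02  1.1259e+02  4.8000e-01]
[-88.43 435.46 109.32   0.  ]
[-8.7950e+01  5.8837e+02  1.1639e+02  3.7000e-01]
[-8.6500e+01  5.1617e+02  1.1514e+02  3.7000e-01]
(array([566.1, 117.8,  46. ]), np.int64(130)) (array([494.2, 107.3,  46. ]), np.int64(85))
logger R (np.float32(3.685575), np.float32(544.9494), np.float32(55.554253), np.float32(0.78808945)) (np.float32(3.6955283), np.float32(544.9491), np.float32(55.566242), np.float32(0.7852152))
logger far plate (np.float32(-86.50488), np.float32(616.4854), np.float32(113.247), np.float32(0.18570995)) (np.float32(-86.51782), np.float32(616.4786), np.float32(113.246796), np.float32(0.18795215))
bay corners z47? [array([577.3, 137.7,  44. ]), array([578.4,  98.9,  44. ]), array([525.7,  96.5,  44. ]), array([523.8, 135.2,  44. ])]
label [array([562.4, 134.2,  36. ]), array([564.1, 102. ,  36. ]), array([530.7, 100.6,  36. ]), array([528.2, 131.9,  36. ])] band [array([567.1, 137.1,  36. ]), array([569. ,  99.3,  36. ])]
scoop [array([564.8, 158.7,  42. ]), array([532. , 155.6,  42. ]), array([569.5,  75.8,  42. ]), array([536.3,  73.6,  42. ])]
```

Cover travel is about 70 mm, the logger has not shifted, and the pack centre is at about (0.5513, 0.1173) with its top at about 35 mm measured (36 expected). Next I'll go above the pack.

```bash
python3 -c "
from h import *
go(.5513,.1173,.265,183.4)"
```

```text
xyz cm [ -9.12 -24.84   2.83] twist [-0.08  0.18 -0.22] F [-0.5 -0.8 -0.2] t 10.5667 pos [0.4464 0.3603 0.2927] rot [-179.92    0.18 -176.82]
```

Request:
{"fn": "servo_tool", "kwargs": {
  "plan": [
    {"xyz":[-9.1,-24.8,2],"twist":[0,0,0],"jaw":0.47},
    {"xyz":[-9.1,-24.8,2],"twist":[0,0.2,0],"jaw":0.47},
    {"xyz":[-9.1,-24.8,2],"twist":[0,0.2,-0.2],"jaw":0.47},
    {"xyz":[-9.1,-24.8,2],"twist":[0,0.2,-0.2],"jaw":0.47},
    {"xyz":[-9.1,-24.8,2],"twist":[0,0.2,-0.2],"jaw":0.47},
    {"xyz":[-9.1,-24.8,2],"twist":[0,0.2,-0.2],"jaw":0.47},
    {"xyz":[-9.1,-24.8,2],"twist":[0,0.2,-0.2],"jaw":0.47},
    {"xyz":[-9.1,-24.8,2],"twist":[0,0.2,-0.2],"jaw":0.47},
    {"xyz":[-9.1,-24.8,2],"twist":[0,0.2,-0.2],"jaw":0.47},
    {"xyz":[-9.1,-24.8,2],"twist":[0,0.2,-0.2],"jaw":0.47}
  ]
}}

```text
time_s: 11.4
tool_pos: [0.5505, 0.1183, 0.2735]
tool_rot: [180.0, -0.0, -176.7]
force: [-0.6, -0.3, -0.3]
grip_width: 0.046
grasp_force: 0.0
```

```bash
python3 -c "
from h import *
go(.5513,.1173,.201,183.4);print(env.get_obs()['grip_width'])"
```

```text
xyz cm [-0.08 -0.11  7.25] twist [ 0.04 -0.03 -0.06] F [-0.6 -0.3 -0.3] t 11.4 pos [0.5505 0.1183 0.2735] rot [ 1.7996e+02 -3.0000e-02 -1.7666e+02]
0.045952675062153316
```

Request:
{"fn": "servo_tool", "kwargs": {
  "plan": [
    {"xyz":[-0.05,-0.1,2],"twist":[0,0,0],"jaw":0.47},
    {"xyz":[-0.05,-0.1,4],"twist":[0,0,0],"jaw":0.47},
    {"xyz":[-0.05,-0.1,4.6],"twist":[0,0,0],"jaw":0.47},
    {"xyz":[-0.05,-0.1,5.0],"twist":[0,0,0],"jaw":0.47},
    {"xyz":[-0.05,-0.1,5.4],"twist":[0,0,0],"jaw":0.47},
    {"xyz":[-0.05,-0.1,5.4],"twist":[0,0,0],"jaw":0.47}
  ]
}}

```text
time_s: 11.9
tool_pos: [0.5514, 0.1179, 0.2196]
tool_rot: [180.0, -0.0, -176.6]
force: [-0.4, 0.5, 0.5]
grip_width: 0.0457
grasp_force: 0.0
```

Request:
{"fn": "servo_tool", "kwargs": {
  "plan": [
    {"xyz":[0,0,0.4],"twist":[0,0,0],"jaw":0.47},
    {"xyz":[0,0,0.8],"twist":[0,0,0],"jaw":0.47},
    {"xyz":[0,0,1.2],"twist":[0,0,0],"jaw":0.47},
    {"xyz":[0,0,1.5],"twist":[0,0,0],"jaw":0.47},
    {"xyz":[0,0,1.5],"twist":[0,0,0],"jaw":0.47}
  ]
}}

```text
time_s: 12.32
tool_pos: [0.5512, 0.1172, 0.2039]
tool_rot: [-180.0, -0.1, -176.6]
force: [-0.6, -0.1, -0.4]
grip_width: 0.0459
grasp_force: 0.0
```

Request:
{"fn": "servo_tool", "kwargs": {
  "plan": [
    {"xyz":[0,0,0.25],"twist":[0,0,0],"jaw":0.47},
    {"xyz":[0,0,0.25],"twist":[0,0,0],"jaw":0.5},
    {"xyz":[0,0,0.25],"twist":[0,0,0],"jaw":0.55},
    {"xyz":[0,0,0.25],"twist":[0,0,0],"jaw":0.6},
    {"xyz":[0,0,0.25],"twist":[0,0,0],"jaw":0.7},
    {"xyz":[0,0,0.25],"twist":[0,0,0],"jaw":0.7}
  ],
  "newtons": 8
}}

```text
time_s: 12.82
tool_pos: [0.5516, 0.1172, 0.2023]
tool_rot: [180.0, 0.0, -176.6]
force: [-0.1, -0.0, -0.9]
grip_width: 0.0359
grasp_force: 8.0
```

Request:
{"fn": "servo_tool", "kwargs": {
  "plan": [
    {"xyz":[0,0,-0.3],"twist":[0,0,0],"jaw":0.7},
    {"xyz":[0,0,-1],"twist":[0,0,0],"jaw":0.7},
    {"xyz":[0,0,-2],"twist":[0,0,0],"jaw":0.7},
    {"xyz":[0,0,-3.5],"twist":[0,0,0],"jaw":0.7},
    {"xyz":[0,0,-5.5],"twist":[0,0,0],"jaw":0.7},
    {"xyz":[0,0,-8],"twist":[0,0,0],"jaw":0.7},
    {"xyz":[0,0,-9],"twist":[0,0,0],"jaw":0.7},
    {"xyz":[0,0,-9],"twist":[0,0,0],"jaw":0.7}
  ],
  "newtons": 15
}}

```text
time_s: 13.48
tool_pos: [0.5528, 0.1175, 0.2959]
tool_rot: [179.9, 0.4, -176.6]
force: [0.5, 0.5, -1.7]
grip_width: 0.0359
grasp_force: 15.0
```

```bash
python3 -c "
from h import *
go(.5315,.3677,.28,163.5);print(env.get_obs()['grip_width'],env.get_obs()['grasp_force'])"
```

```text
xyz cm [ 0.66 25.1   1.63] twist [ 0.18  0.36 19.88] F [ 0.5  0.5 -1.7] t 13.4833 pos [0.5528 0.1175 0.2959] rot [ 179.89    0.38 -176.62]
0.035922036117549336 14.999951720237732
```

Pack held: 35.9 mm wide at 15 N. Next is above the charger.

Request:
{"fn": "servo_tool", "kwargs": {
  "plan": [
    {"xyz":[0.1,2,0],"twist":[0,0,2],"jaw":0.7},
    {"xyz":[0.3,5,0],"twist":[0,0,5],"jaw":0.7},
    {"xyz":[0.4,8.5,0],"twist":[0,0,9],"jaw":0.7},
    {"xyz":[0.6,12,0],"twist":[0,0,13],"jaw":0.7},
    {"xyz":[0.6,15.5,0],"twist":[0,0,17],"jaw":0.7},
    {"xyz":[0.6,19,0],"twist":[0,0,19.9],"jaw":0.7},
    {"xyz":[0.6,22,0],"twist":[0,0,19.9],"jaw":0.7},
    {"xyz":[0.6,24.5,0],"twist":[0,0,19.9],"jaw":0.7},
    {"xyz":[0.6,25.1,0.5],"twist":[0,0,19.9],"jaw":0.7},
    {"xyz":[0.6,25.1,1.5],"twist":[0,0,19.9],"jaw":0.7}
  ]
}}

```text
time_s: 14.32
tool_pos: [0.5296, 0.3705, 0.2765]
tool_rot: [179.9, -0.0, 163.7]
force: [0.5, -0.9, -0.5]
grip_width: 0.0356
grasp_force: 15.0
```

Request:
{"fn": "servo_tool", "kwargs": {
  "plan": [
    {"xyz":[0,0,1],"twist":[0,0,0],"jaw":0.7},
    {"xyz":[0,0,2],"twist":[0,0,0],"jaw":0.7},
    {"xyz":[0,0,3],"twist":[0,0,0],"jaw":0.7},
    {"xyz":[0,0,3.5],"twist":[0,0,0],"jaw":0.7},
    {"xyz":[0,0,3.5],"twist":[0,0,0],"jaw":0.7},
    {"xyz":[0,0,3.5],"twist":[0,0,0],"jaw":0.7}
  ]
}}

```text
time_s: 14.82
tool_pos: [0.5309, 0.3668, 0.2418]
tool_rot: [-180.0, -0.0, 163.4]
force: [0.6, -0.1, -0.3]
grip_width: 0.0358
grasp_force: 15.0
```

```bash
python3 - <<'E'
from h import *
s=cam('scene');t=cam('top')
f=lambda c,x,y,w,h,k:cv2.convertScaleAbs(cv2.resize(c['img'][y:y+h,x:x+w,::-1],None,fx=k,fy=k,interpolation=cv2.INTER_CUBIC),alpha=1.8)
cv2.imwrite('pics/p9.png',np.hstack([f(s,160,120,80,96,6),f(t,140,212,50,96,6)]))
go(.5315,.3677,.1983,163.5)
E
```

```text
xyz cm [-0.03  0.03  4.45] twist [ 0.06  0.04 -0.04] F [ 0.1 -1.2 -0.9] t 14.9167 pos [0.5311 0.3674 0.2428] rot [1.7994e+02 4.0000e-02 1.6346e+02]
```

View pics/p9.png

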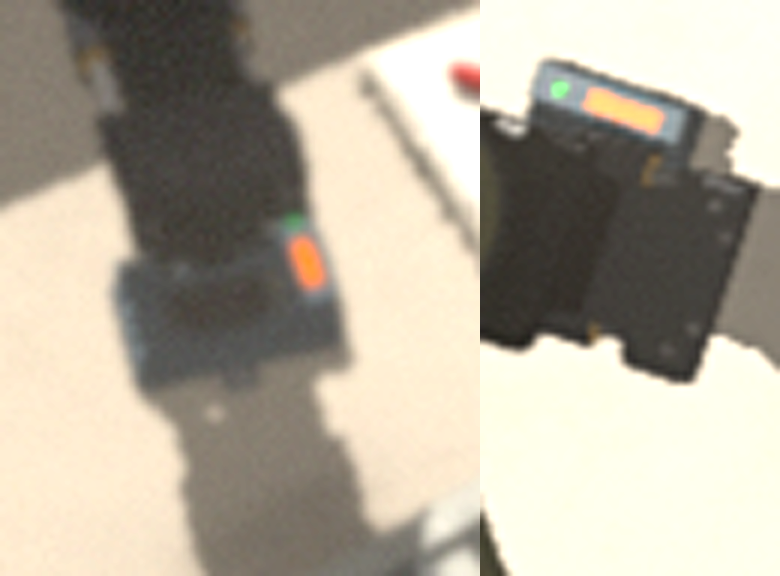

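The view shows the gripper over the charger pocket with the housing and orange mark clear ahead of it. The pack itself is lost in shadow, so I'll lower by force.

Request:
{"fn": "servo_tool", "kwargs": {
  "plan": [
    {"xyz":[0,0,1],"twist":[0,0,0],"jaw":0.7},
    {"xyz":[0,0,2],"twist":[0,0,0],"jaw":0.7},
    {"xyz":[0,0,2.7],"twist":[0,0,0],"jaw":0.7},
    {"xyz":[0,0,3.1],"twist":[0,0,0],"jaw":0.7},
    {"xyz":[0,0,3.2],"twist":[0,0,0],"jaw":0.7},
    {"xyz":[0,0,3.2],"twist":[0,0,0],"jaw":0.7}
  ]
}}

```text
time_s: 15.42
tool_pos: [0.5305, 0.3674, 0.2094]
tool_rot: [-179.9, -0.0, 163.5]
force: [-0.2, 0.4, -0.4]
grip_width: 0.0359
grasp_force: 15.0
```

```bash
python3 -c "
from h import *
go(.5315,.3677,.1983,163.5)"
```

```text
xyz cm [-0.09  0.06  1.11] twist [-0.06 -0.03 -0.02] F [-0.2  0.4 -0.4] t 15.4167 pos [0.5305 0.3674 0.2094] rot [-1.7994e+02 -3.0000e-02  1.6348e+02]
```

Request:
{"fn": "servo_tool", "kwargs": {
  "plan": [
    {"xyz":[0,0,0.15],"twist":[0,0,0],"jaw":0.7},
    {"xyz":[0,0,0.3],"twist":[0,0,0],"jaw":0.7},
    {"xyz":[0,0,0.4],"twist":[0,0,0],"jaw":0.7},
    {"xyz":[0,0,0.4],"twist":[0,0,0],"jaw":0.7}
  ]
}}

```text
time_s: 15.75
tool_pos: [0.5307, 0.3675, 0.2062]
tool_rot: [180.0, 0.0, 163.5]
force: [0.2, 1.2, -0.9]
grip_width: 0.036
grasp_force: 15.0
```

Request:
{"fn": "servo_tool", "kwargs": {
  "plan": [
    {"xyz":[-0.05,0,0.15],"twist":[0,0,0],"jaw":0.7},
    {"xyz":[-0.05,0,0.3],"twist":[0,0,0],"jaw":0.7},
    {"xyz":[-0.05,0,0.3],"twist":[0,0,0],"jaw":0.7}
  ]
}}

```text
time_s: 16.0
tool_pos: [0.5311, 0.3673, 0.2029]
tool_rot: [-180.0, -0.0, 163.5]
force: [0.5, -0.1, -0.9]
grip_width: 0.0364
grasp_force: 15.0
```

Request:
{"fn": "servo_tool", "kwargs": {
  "plan": [
    {"xyz":[0,0,0.1],"twist":[0,0,0],"jaw":0.7},
    {"xyz":[0,0,0.2],"twist":[0,0,0],"jaw":0.7},
    {"xyz":[0,0,0.3],"twist":[0,0,0],"jaw":0.7},
    {"xyz":[0,0,0.3],"twist":[0,0,0],"jaw":0.7}
  ]
}}

```text
time_s: 16.33
tool_pos: [0.5311, 0.3674, 0.1999]
tool_rot: [-180.0, -0.0, 163.5]
force: [0.2, 0.3, -1.1]
grip_width: 0.0362
grasp_force: 15.0
```

Request:
{"fn": "servo_tool", "kwargs": {
  "plan": [
    {"xyz":[0,0,0.1],"twist":[0,0,0],"jaw":0.7},
    {"xyz":[0,0,0.17],"twist":[0,0,0],"jaw":0.7},
    {"xyz":[0,0,0.17],"twist":[0,0,0],"jaw":0.7}
  ]
}}

```text
time_s: 16.58
tool_pos: [0.5312, 0.3674, 0.1984]
tool_rot: [180.0, 0.0, 163.5]
force: [0.6, -0.1, -0.6]
grip_width: 0.0362
grasp_force: 15.0
```

Request:
{"fn": "servo_tool", "kwargs": {
  "plan": [
    {"xyz":[0,0,0.05],"twist":[0,0,0],"jaw":0.7},
    {"xyz":[0,0,0.1],"twist":[0,0,0],"jaw":0.7},
    {"xyz":[0,0,0.1],"twist":[0,0,0],"jaw":0.7}
  ]
}}

```text
time_s: 16.83
tool_pos: [0.5313, 0.3674, 0.1983]
tool_rot: [180.0, 0.0, 163.5]
force: [-2.2, -1.3, 4.5]
grip_width: 0.0358
grasp_force: 15.0
```

Floor contact at z = 0.1983, exactly the expected height. Next I'll push the pack toward the contacts (tool -x).

Request:
{"fn": "servo_tool", "kwargs": {
  "plan": [
    {"xyz":[0,0,-0.07],"twist":[0,0,0],"jaw":0.7},
    {"xyz":[-0.1,0,-0.07],"twist":[0,0,0],"jaw":0.7},
    {"xyz":[-0.18,0,-0.07],"twist":[0,0,0],"jaw":0.7},
    {"xyz":[-0.18,0,-0.07],"twist":[0,0,0],"jaw":0.7}
  ]
}}

```text
time_s: 17.17
tool_pos: [0.5328, 0.3672, 0.1983]
tool_rot: [180.0, -0.0, 163.5]
force: [-1.2, 0.2, 2.3]
grip_width: 0.0359
grasp_force: 15.0
```

Request:
{"fn": "servo_tool", "kwargs": {
  "plan": [
    {"xyz":[-0.07,0,0],"twist":[0,0,0],"jaw":0.7},
    {"xyz":[-0.15,0,0],"twist":[0,0,0],"jaw":0.7},
    {"xyz":[-0.15,0,0],"twist":[0,0,0],"jaw":0.7}
  ]
}}

```text
time_s: 17.42
tool_pos: [0.5333, 0.3672, 0.1983]
tool_rot: [-180.0, -0.1, 163.5]
force: [-4.5, 0.7, 5.2]
grip_width: 0.0359
grasp_force: 15.0
```

Request:
{"fn": "servo_tool", "kwargs": {
  "plan": [
    {"xyz":[-0.08,0,0],"twist":[0,0,0],"jaw":0.7},
    {"xyz":[0,0,0],"twist":[0,0,0],"jaw":0.58},
    {"xyz":[0,0,0],"twist":[0,0,0],"jaw":0.54},
    {"xyz":[0,0,0],"twist":[0,0,0],"jaw":0.5},
    {"xyz":[0,0,0],"twist":[0,0,0],"jaw":0.49}
  ]
}}

```text
time_s: 17.83
tool_pos: [0.5349, 0.3659, 0.1979]
tool_rot: [-180.0, 0.1, 163.4]
force: [-0.2, -0.8, -0.3]
grip_width: 0.043
grasp_force: 0.0
```

Request:
{"fn": "servo_tool", "kwargs": {
  "plan": [
    {"xyz":[0.1,0,-0.3],"twist":[0,0,0],"jaw":0.49},
    {"xyz":[0.1,0,-1],"twist":[0,0,0],"jaw":0.49},
    {"xyz":[0.1,0,-2.5],"twist":[0,0,0],"jaw":0.49},
    {"xyz":[0.1,0,-5],"twist":[0,0,0],"jaw":0.49},
    {"xyz":[0.1,0,-9],"twist":[0,0,0],"jaw":0.49},
    {"xyz":[4,4,-13],"twist":[0,0,0],"jaw":0.49},
    {"xyz":[8,6,-15],"twist":[0,0,0],"jaw":0.49},
    {"xyz":[12,8,-15],"twist":[0,0,0],"jaw":0.49},
    {"xyz":[16,10,-15],"twist":[0,0,0],"jaw":0.49},
    {"xyz":[19,12,-15],"twist":[0,0,0],"jaw":0.49}
  ]
}}

```text
time_s: 18.67
tool_pos: [0.4061, 0.514, 0.3494]
tool_rot: [179.8, 0.1, 163.4]
force: [1.5, 0.6, -0.4]
grip_width: 0.0441
grasp_force: 0.0
```

```bash
python3 - <<'E'
from h import *
s=cam('scene');t=cam('top')
f=lambda c,x,y,w,h,k:cv2.convertScaleAbs(cv2.resize(c['img'][y:y+h,x:x+w,::-1],None,fx=k,fy=k,interpolation=cv2.INTER_CUBIC),alpha=1.7)
cv2.imwrite('pics/p10.png',np.hstack([f(t,130,205,72,100,5.5),f(s,170,140,70,100,5.5)]))
I=t['img'].astype(int);m=((I[...,0]-I[...,2]>45)).astype(np.uint8)
for k in cv2.findContours(m[212:280,134:186],cv2.RETR_EXTERNAL,cv2.CHAIN_APPROX_NONE,offset=(134,212))[0]:
    if cv2.contourArea(k)>4:
        M=cv2.moments(k);p=(M['m10']/M['m00'],M['m01']/M['m00']);print(p,onz(t,p,.032))
go(.5315,.3677,.1983,163.5)
E
```

```text
(157.22857142857143, 238.75238095238092) [0.54735609 0.36357535 0.032     ]
(163.26190476190473, 229.9) [0.56919609 0.34983137 0.032     ]
xyz cm [-16.97 -11.15  14.84] twist [ 0.28 -0.31  0.75] F [-0.9  0.1 -0.7] t 18.7667 pos [0.399  0.5202 0.3481] rot [179.72  -0.31 164.25]
```

View pics/p10.png

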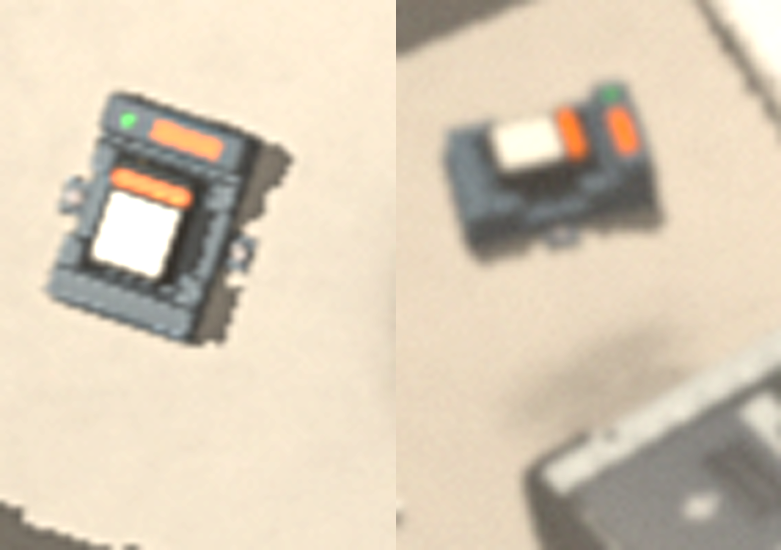

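The pack sits square in the pocket, with its band (top px (157,239)) toward the housing's orange mark (163,230), and the gripper is clear. I'll let the arm settle, check the height and hand in.

Request:
{"fn": "servo_tool", "kwargs": {
  "plan": [
    {"xyz":[0,0,0],"twist":[0,0,0],"jaw":0.49},
    {"xyz":[0,0,0],"twist":[0,0,0],"jaw":0.49},
    {"xyz":[0,0,0],"twist":[0,0,0],"jaw":0.49}
  ]
}}

```text
time_s: 19.02
tool_pos: [0.4089, 0.5114, 0.3469]
tool_rot: [-180.0, 0.1, 163.3]
force: [-0.4, 0.1, -0.4]
grip_width: 0.0446
grasp_force: 0.0
```

```bash
python3 - <<'E'
from h import *
s=cam('scene');t=cam('top')
def bl(c,x,y,w,h,th):
    I=c['img'].astype(int);m=((I[...,0]-I[...,2]>th)).astype(np.uint8)[y:y+h,x:x+w];r=[]
    for k in cv2.findContours(m,cv2.RETR_EXTERNAL,cv2.CHAIN_APPROX_NONE,offset=(x,y))[0]:
        M=cv2.moments(k)
        if M['m00']>4:r.append((M['m10']/M['m00'],M['m01']/M['m00']))
    return sorted(r)
a,b=bl(t,134,212,52,68,45),bl(s,170,140,60,50,45);print(a,b,[tri(t,p,s,q) for p,q in zip(a,b)])
z=tri(t,a[0],s,b[0])[0][2]
if len(a)==len(b)==2 and .027<z<.036: print(env.sign_off())
E
```

```text
[(157.22857142857143, 238.75238095238092), (163.26190476190473, 229.9)] [(201.40935672514618, 163.78362573099415), (210.75886524822693, 163.2624113475177)] [(array([0.5471194 , 0.36450604, 0.02890807]), np.float64(0.00057138320480535)), (array([0.56880671, 0.35070734, 0.02947498]), np.float64(0.0010255596528271494))]
the job is handed in; nothing more can be done
None
```

I handed the job in at about 19 s: the cover is drawn open to its end stop, and the pack sits on the charger's pocket floor with its contact end pushed against the charger's contacts. The arm was clear at hand-in, the highest press I read on the logger was about 14 N, and the logger measured unmoved after the cover was opened. I did not recheck the reel, bottle and loupe.

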